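# Hold the drop-gate shutter over the cup half open

### The arm

A 6-joint arm with a two-finger parallel gripper is mounted at the origin on a cart in front of the work surface, level with it; the furniture and walls round the work are solid. World frame = base frame: x ahead of the robot, y to its left, z up, the work surface at z = 0. Lengths are in m, angles in rad, forces in N, time in s.
With the tool pointing down it reaches from about 0.375 to 0.925 m from the base axis. Payload 5.7 kg.
Tool frame: the origin (TCP) lies on the centre line of the jaws, within the pads' length; the fingertips stand 17 mm ahead of it and the grasp point (between the pads) lies 2 mm behind it (robot.tips_ahead is the distance from the TCP to the fingertips, in m); z points along the fingers, x is the direction in which the jaws open and shut, and the axes are right-handed (so a half turn about z gives the same grasp; the last joint's range is limited). The gripper opens to 85 mm and grips with 20 to 120 N. Pads are 22 mm wide; open, the fingers measure 114 mm over their backs; the gripper's body (76 mm by 85 mm) begins 54 mm behind the grasp point. The pads swing forward as they close: fully open they stand 13 mm farther back than shut.
Start: joints at [1.045, 0.359, 1.51, -0, 1.272, -0.115], TCP at [0.24, 0.55, 0.248] pointing down, gripper open.
Joint ranges: [-2.97, 2.97], [-1.01, 2.36], [0.21, 2.38], [-0.96, 4.11], [0.2, 2.71], [-2.98, 2.98]. Speed limits (rad/s): [2.39, 2.39, 3.14, 3.14, 3.14, 3.14].

### API

Orientations are given as a unit quaternion [x, y, z, w].
In Python, from workcell import robot, cams gives the robot as it stands. The module is installed in compiled form; this text tells all that it offers.
- The arm moves only by the tool arm_command, never from a script. Its argument "targets" is a list of rows, each a list of 7 numbers: the closure, from 0 (fully open) to 1 (shut), then the shift along the tool's x, y, z in m, then the turn, a rotation vector about the tool's x, y, z in degrees. In form: [[jaw, x, y, z, rx, ry, rz], ...]. A call has 1 to 12 rows; each row is the pose to reach, as a shift and turn from the pose commanded when the call began, along the tool's axes at that moment; what a row does not reach only later rows make up. A row lasts 1/12 s, in which the tool goes at most 41.7 mm and 7.16 degrees, less where a joint would pass 70% of its speed; a pose out of reach is approached as far as the arm can. A call with a gripper value outside its range is refused whole. The fingers move at their own pace and stop on an object; the grip force is fixed at half the most. Time passes only in rows, so rows that repeat a pose let the fingers close. It gives the time, the measured TCP pose, the force and the opening at its end, in the units of the state.
- robot.get_state(): the state, without advancing time (a new reading comes with each control period).
- cams.capture(name): name is "scene" or "top" or "wrist"; returns a dict with "img" (384x512x3 uint8, red, green, blue), "range_z" (384x512 float32, m along the optical axis (not along the pixel's ray), 0 where there is no reading), "fx", "fy", "cx", "cy" (pixels), "extrinsics" (4x4, takes a point from world to camera coordinates); the wrist camera has in their place "T_tool_cam" (4x4, takes a point from camera to tool coordinates, whose origin is the TCP and whose axes are the tool frame's). Camera axes: x right, y down, z forward; pixel columns grow to the right and rows downward; lengths in m; the calibration is good to about 2 mm. The wrist camera is an equidistant fisheye: a pixel r from the principal point sees the ray r / f radians off the axis. A picture is of the moment at which its call begins: read the wrist's pose just before it.
- robot.close_job(): hands the job in, once; it reports no verdict.
The state is a dict: "time_s": time; "joints": joint angles; "qvel": joint speeds; "effort": joint torques, N m; "tool_pos": TCP position; "orientation": TCP orientation; "ft_force": force on the tool from outside, world axes, zero at the start; "ft_torque": the same for the moment, N m; "opening": opening from 0.0 (shut) to 1.0 (fully open).
Only numpy, scipy, OpenCV 4.12 (cv2) and the standard library are available. Lean on these libraries where they do the work, as an engineer would, in place of code of your own. Each camera call takes 0.05 s, during which the arm holds its last target.

### The job

The capsule drop gate has two outlets, each closed by a sprung shutter with a black handle. Find the outlet with the open steel cup standing under it (the other has a closed jar under it), slide that outlet's shutter outwards with the gripper's fingers to its half-open mark, the middle red line, and keep holding it there against the spring: the program finishes while the gripper still holds the shutter half open. Never pull it beyond about three quarters open, leave the other shutter shut, and do not shift or tip the cup, the jar or the stopwatch and counter on the table.

Things in the scene. Friction and masses are not known exactly. Their poses are not given: they have to be found in the camera images.
- drop_gate: Fixed two-outlet capsule drop gate, 350 mm wide (y), foot 110 mm deep (x), origin at the centre of its underside; x to its back, y to its left, z up. Deck top at 135 mm. Feed chutes behind the outlets rise from x 38, z 159 mm to x 135, z 222 mm, at |y| 29 to 81 mm. Lines on the deck's front edge by each handle, 30 mm apart: black shut, red half open, black fully open.
- left_outlet (a point): Centre of the left outlet, a 40 mm square hole, on the underside of the deck, 127 mm up, at gate (0, +55 mm). The left shutter closes it.
- right_outlet (a point): Centre of the right outlet, the same, at gate (0, -55 mm). The right shutter closes it.
- left_handle (a point): Point in the black upright handle tab of the left shutter (+y side of the gate): tab 26 mm along gate x, 12 mm along gate y, its top 20 mm above this point; 19 mm below it a 32x18 mm foot begins, 21 mm below it the guide rails end. Shut, it lies at gate (0, +100 mm, z 165 mm). It moves with the shutter and may be gripped or pushed sideways.
- right_handle (a point): Point in the black upright handle tab of the right shutter (-y side of the gate): tab 26 mm along gate x, 12 mm along gate y, its top 20 mm above this point; 19 mm below it a 32x18 mm foot begins, 21 mm below it the guide rails end. Shut, it lies at gate (0, -100 mm, z 165 mm). It moves with the shutter and may be gripped or pushed sideways.
- left_shutter (a joint): Travel of the left shutter in m: 0 shut, 0.030 half open (its small red pointer on the red line), 0.060 fully open at the stop. Grows as the handle slides along gate +y, outwards. The spring pulls it shut with about 2.8 N at 0, 7 N at half, 11 N fully open; let go, it springs shut.
- right_shutter (a joint): Travel of the right shutter in m: 0 shut, 0.030 half open (its small red pointer on the red line), 0.060 fully open at the stop. Grows as the handle slides along gate -y, outwards. The spring pulls it shut with about 2.8 N at 0, 7 N at half, 11 N fully open; let go, it springs shut.
- steel_cup: Open steel cup, 59 mm across, 42 mm tall, empty, standing upright on the gate's foot plate under one of the outlets, within 6 mm of below its centre; origin at the centre of its underside.
- blue_cap_jar: Closed white jar with a blue cap, 50 mm across, 76 mm tall, standing upright under the other outlet; origin at the centre of its underside.
- watch: Blue stopwatch, 60x61x17 mm, lying on the table to the right; origin at the centre of its underside. A bystander.
- counter: Round white tally counter, 52x45x25 mm, on the table to the right; origin at the centre of its underside. A bystander.

How it is judged:
By the outcome, as a careful person would: the job done as asked, in the order asked, and still so for the second after the job is handed in, while the arm keeps its last pose, push and grip.
It also fails if it takes over 40 s, if anything falls off the work surface, if the arm or the gripper's body presses on something with over 40 N, if the wrist force passes 120 N, or if a joint passes its speed limit or range.

## Working session

There is one attempt and no reset: what is moved stays moved. The work goes in short steps, Python scripts to look and compute and a tool call to move; the robot and the scene stay as the last step left them, time stands still between calls to the robot, and variables do not carry over. Pictures are saved under pics/ and viewed, and the job is handed in when it is done.

Besides the shell and the picture viewer there is one more tool, called after "Emit:" by a JSON object that holds its "op" and its "data", one argument or row to a line. arm_command: Moves the arm, as the interface text tells. Its arguments: {"type":"object","properties":{"targets":{"type":"array","items":{"type":"array","items":{"type":"number"}}}},"required":["targets"]}

```bash
mkdir -p pics
python3 - <<'E'
from workcell import robot, cams
import cv2,numpy as np
s=robot.get_state(); print({k:np.round(v,3) for k,v in s.items()})
for n in ("scene","top","wrist"):
    c=cams.capture(n); cv2.imwrite(f"pics/{n}0.png",c["img"][:,:,::-1]); np.savez(f"{n}0.npz",**c)
    print(n,c["fx"],c["cx"],c["cy"],np.round(c.get("extrinsics",c.get("T_tool_cam")),3).tolist())
E
```

```text
{'time_s': np.float64(0.0), 'joints': array([ 1.045,  0.36 ,  1.511, -0.   ,  1.272, -0.115]), 'qvel': array([ 0.001, -0.001,  0.001, -0.002, -0.001, -0.001]), 'effort': array([ 1.0000e-03, -5.2763e+01, -2.7861e+01, -0.0000e+00,  1.4000e-02,
        0.0000e+00]), 'tool_pos': array([0.239, 0.549, 0.247]), 'orientation': array([ 0.836,  0.548, -0.001,  0.   ]), 'ft_force': array([ 0.038, -0.773, -0.422]), 'ft_torque': array([ 0.017,  0.024, -0.033]), 'opening': np.float64(1.0)}
scene 361.0059977379252 250.57748613958526 190.75862064665895 [[-0.62, -0.785, -0.003, 0.322], [-0.353, 0.282, -0.892, 0.269], [0.701, -0.552, -0.452, 0.685], [0.0, 0.0, 0.0, 1.0]]
top 424.36787269601075 256.2232397054999 184.5776321215941 [[-0.012, -1.0, -0.012, 0.03], [-0.998, 0.013, -0.068, 0.503], [0.068, 0.011, -0.998, 1.237], [0.0, 0.0, 0.0, 1.0]]
wrist 297.3186396354542 255.9966328434335 190.57722829895891 [[1.0, 0.001, -0.0, -0.001], [-0.001, 0.958, 0.285, -0.072], [0.0, -0.285, 0.958, -0.125], [0.0, 0.0, 0.0, 1.0]]
```

View pics/scene0.png

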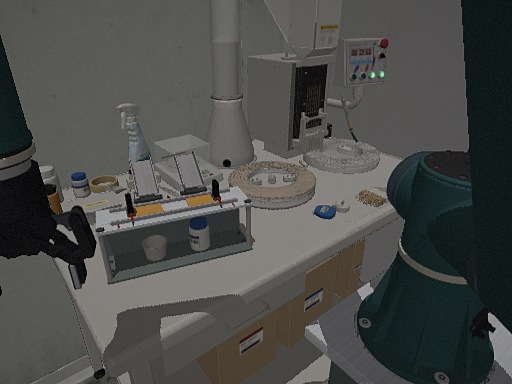

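View pics/top0.png

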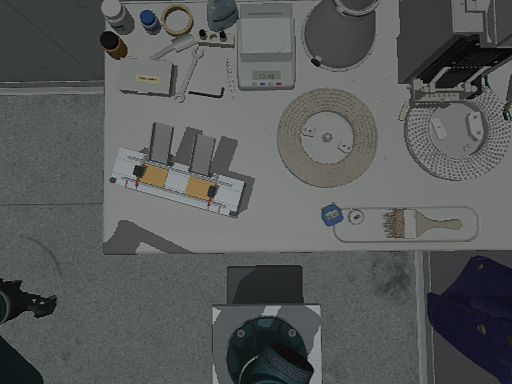

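View pics/wrist0.png

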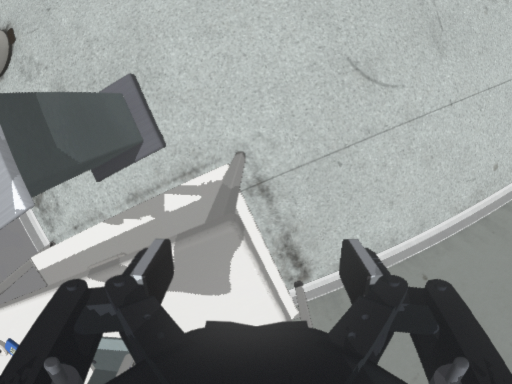

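The cup is at scene px (155,248), and the jar with the blue cap is at (200,233). In the top view the gate's handles are at about (138,171) on the left and (212,190) on the right. So the cup seems to be under the left (+y) outlet. Next I'll measure to confirm.

```bash
cat > h.py <<'E'
import numpy as np,cv2
def cloud(c):
    z=c["range_z"]; v,u=np.mgrid[:z.shape[0],:z.shape[1]]
    p=np.stack([(u-c["cx"])/c["fx"]*z,(v-c["cy"])/c["fy"]*z,z],-1)
    E=c["extrinsics"]; w=(p-E[:3,3])@E[:3,:3]; w[z==0]=np.nan; return w
E
python3 - <<'E'
from h import *
t=np.load("top0.npz"); s=np.load("scene0.npz")
T=cloud(t);S=cloud(s)
for n,c,W,b in(("top",t,T,(95,110,165,115)),("scene",s,S,(85,170,180,120))):
    x,y,w,h=b; k=4
    cv2.imwrite(f"pics/{n}_crop.png",cv2.resize(c["img"][y:y+h,x:x+w,::-1],None,fx=k,fy=k,interpolation=cv2.INTER_CUBIC))
# deck: top points with z~0.135
m=(abs(T[...,2]-0.137)<0.008)&(T[...,0]>0.3)&(T[...,0]<0.7)&(T[...,1]>0)
n,l,st,ce=cv2.connectedComponentsWithStats(m.astype(np.uint8))
i=1+np.argmax(st[1:,4]); P=T[l==i]; print(st[i],P.mean(0))
r=cv2.minAreaRect((P[:,:2]*1000).astype(np.float32)); print(r, cv2.boxPoints(r))
for n,W,img in(("top",T,t["img"]),("scene",S,s["img"])):
    m=(W[...,2]>0.155)&(W[...,2]<.2)&(img.max(-1)<60)&(W[...,0]>.3)&(W[...,0]<.6)&(W[...,1]>0)&(W[...,1]<.45)
    k,l,st,ce=cv2.connectedComponentsWithStats(m.astype(np.uint8))
    for j in range(1,k):
        if st[j,4]>3: print(n,st[j],np.round(np.median(W[l==j],0),4),np.round(W[l==j].max(0),4),np.round(W[l==j].min(0),4))
print("cup",S[248,150:162:4],"jar",S[240,195:206:4], "watch",S[211,325],"counter",S[206,342])
E
```

```text
[ 110  147  135   70 4104] [0.50192154 0.2337646  0.13670677]
((506.3652038574219, 236.00595092773438), (351.0306091308594, 100.03688049316406), 73.69905853271484) [[409.0934    81.585556]
 [505.10886   53.506943]
 [603.63696  390.42633 ]
 [507.62155  418.50494 ]]
top [149 144   4  16  29] [0.58   0.2952 0.1813] [0.599  0.3007 0.1986] [0.5628 0.29   0.1605]
top [167 149   3  16  26] [0.5657 0.2484 0.179 ] [0.5853 0.2533 0.1951] [0.5489 0.2435 0.1593]
top [189 150   6  22  29] [0.5562 0.1878 0.1835] [0.5823 0.1958 0.1997] [0.5302 0.1798 0.1607]
top [207 161   4  16  17] [0.536  0.1422 0.1795] [0.5528 0.1482 0.1964] [0.516  0.138  0.1669]
top [133 165  10  11  73] [0.5334 0.3279 0.1826] [0.5462 0.3374 0.188 ] [0.5211 0.3227 0.1563]
top [208 186   7  11  57] [0.4768 0.1375 0.1839] [0.4896 0.1454 0.1886] [0.4647 0.1314 0.1572]
scene [196 163   2   4   4] [0.5646 0.1386 0.1962] [0.572  0.14   0.1994] [0.5597 0.1358 0.1943]
scene [177 166   4  11  11] [0.5719 0.1873 0.191 ] [0.5857 0.1923 0.1983] [0.554  0.183  0.1832]
scene [198 168   2   5   5] [0.5516 0.1423 0.1874] [0.5538 0.1445 0.1925] [0.5441 0.1414 0.1847]
scene [200 174   3   7   7] [0.5288 0.1483 0.1779] [0.537  0.1513 0.1822] [0.52   0.1461 0.1734]
scene [180 178   5  10  11] [0.5378 0.1953 0.1727] [0.5577 0.1991 0.1796] [0.5294 0.1913 0.1623]
scene [212 179   7  15  92] [0.4692 0.1451 0.1732] [0.4889 0.1506 0.1861] [0.4638 0.137  0.1554]
scene [125 193   8  17  94] [0.5248 0.3354 0.1747] [0.5439 0.3414 0.1858] [0.5202 0.3253 0.1553]
scene [137 192   1   4   4] [0.5691 0.2994 0.1647] [0.573  0.3008 0.1657] [0.5649 0.2973 0.1607]
cup [[0.50831405 0.31015677 0.04778954]
 [0.50149563 0.30314138 0.04848602]
 [0.50079044 0.29382313 0.04469006]] jar [[0.47980771 0.20584961 0.04096848]
 [0.47584197 0.19695498 0.03928455]
 [0.47285567 0.18744035 0.03680532]] watch [ 0.40423685 -0.18905652  0.01507399] counter [ 0.39416936 -0.25477416  0.01342916]
```

View pics/top_crop.png

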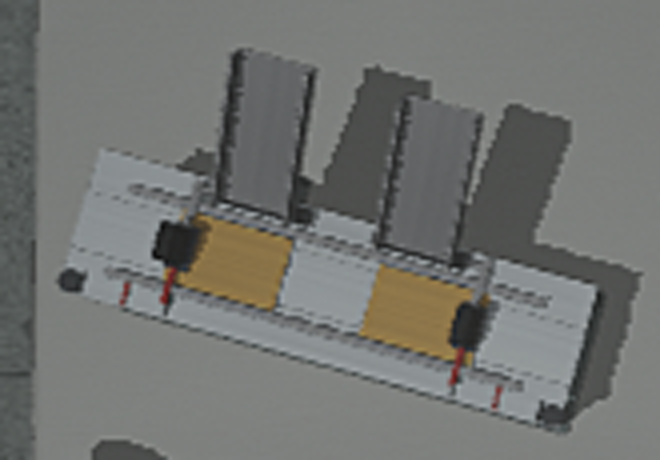

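View pics/scene_crop.png

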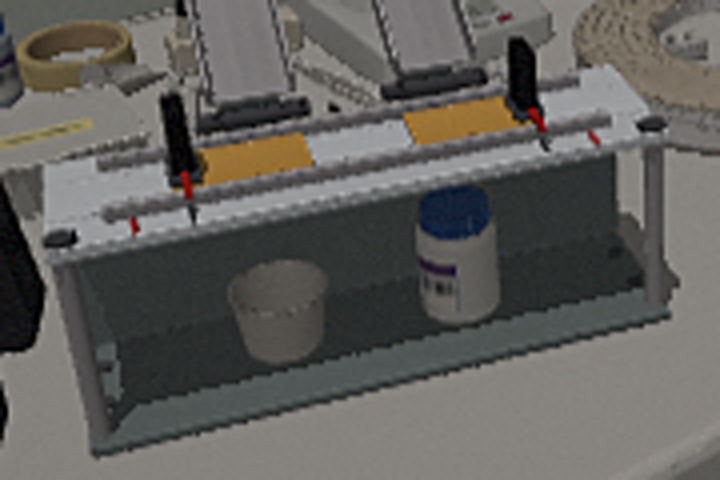

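The left outlet has the cup under it: cup at about (0.505,0.30), jar at (0.476,0.197). Gate +y points along (0.283,0.960). I'll work out the move to a point above the left handle.

```bash
cat >> h.py <<'E'
from scipy.spatial.transform import Rotation as R
GY=np.array([.283,.960,0]);GY/=np.linalg.norm(GY);GX=np.array([GY[1],-GY[0],0])
def plan(s,target):
    r=R.from_quat(s["orientation"]); D=R.from_matrix(np.stack([GY,GX,[0,0,-1.]],1))
    return r.inv().apply(target-np.array(s["tool_pos"])),(r.inv()*D).as_rotvec(degrees=True)
E
python3 - <<'E'
from h import *
from workcell import robot
H=np.array([.533,.3295,0])
print(plan(robot.get_state(),H+.002*GY+[0,0,.245]))
E
```

```text
(array([-0.08254892,  0.35686567,  0.00270998]), array([-0.01338541,  0.08400455, -7.11238859]))
```

Emit:
{"op": "arm_command", "data": {
  "targets": [
    [0, -0.005, 0.02, 0, 0, 0, -0.5],
    [0, -0.012, 0.05, 0, 0, 0, -1],
    [0, -0.02, 0.085, 0, 0, 0, -2],
    [0, -0.028, 0.12, 0, 0, 0, -2.5],
    [0, -0.036, 0.155, 0, 0, 0, -3],
    [0, -0.044, 0.19, 0, 0, 0, -4],
    [0, -0.052, 0.225, 0, 0, 0, -5],
    [0, -0.06, 0.26, 0, 0, 0, -5.5],
    [0, -0.068, 0.295, 0, 0, 0, -6],
    [0, -0.075, 0.325, 0, 0, 0, -6.5],
    [0, -0.08, 0.347, 0, 0, 0, -7.1],
    [0, -0.0825, 0.357, 0.0025, 0, 0, -7.1]
  ]
}}

```text
time_s: 1.15
tool_pos: [0.5368, 0.3298, 0.2458]
orientation: [0.802, 0.598, 0.0, 0.001]
ft_force: [0.4, 0.1, 0.1]
opening: 0.998
```

Run:
```python
from h import *
from workcell import robot,cams
s=robot.get_state(); print(s["time_s"],s["tool_pos"],s["orientation"],s["ft_force"])
H=np.array([.533,.3295,0])
print(plan(s,H+.002*GY+[0,0,.174]))
for n in("wrist","top"):
    c=cams.capture(n); cv2.imwrite(f"pics/{n}1.png",c["img"][:,:,::-1]); np.savez(f"{n}1.npz",**c)
```

```text
1.15 [0.53675898 0.32983773 0.2457898 ] [8.01575147e-01 5.97893499e-01 4.92954517e-04 6.35839214e-04] [0.44124736 0.06486833 0.06826331]
(array([ 0.00060265, -0.00362703,  0.07178408]), array([ 0.09218032, -0.00160629, -0.13653642]))
```

View pics/wrist1.png

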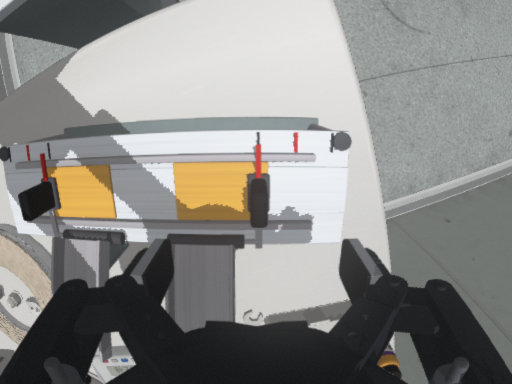

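The wrist view shows the left handle at about (260,200), between the fingers and close to the tool's centre column. I'll locate it using depth.

```bash
cat >> h.py <<'E'
def wcloud(c,s):
    z=c["range_z"]; v,u=np.mgrid[:z.shape[0],:z.shape[1]]
    f=float(c["fx"]); a=np.stack([u-c["cx"],v-c["cy"]],-1)/f; th=np.linalg.norm(a,axis=-1)+1e-9
    k=np.tan(th)/th*z
    p=np.stack([a[...,0]*k,a[...,1]*k,z],-1); T=c["T_tool_cam"]
    t=p@T[:3,:3].T+T[:3,3]; w=R.from_quat(s["orientation"]).apply(t.reshape(-1,3)).reshape(t.shape)+s["tool_pos"]
    w[z==0]=np.nan; return w
def gate(w,O=np.array([.505,.2335,0])): return np.stack([(w-O)@GX,(w-O)@GY,w[...,2]],-1)
E
python3 - <<'E'
from h import *
from workcell import robot
s=robot.get_state(); c=np.load("wrist1.npz"); W=wcloud(c,s); G=gate(W)
sub=np.zeros(W.shape[:2],bool); sub[165:235,235:285]=1
m=sub&(G[...,2]>.178)
print(m.sum(), np.median(W[m],0), "gate",np.nanmin(G[m],0),np.nanmax(G[m],0),np.median(G[m],0))
m=sub&(G[...,2]>.15)
print(m.sum(),"gate",np.nanmin(G[m],0),np.nanmax(G[m],0))
im=c["img"].astype(int); 
red=(im[...,0]>120)&(im[...,1]<70)&(im[...,2]<70)
n,l,st,ce=cv2.connectedComponentsWithStats(red.astype(np.uint8))
for j in range(1,n):
    if st[j,4]>8: print(st[j],np.round(np.nanmedian(G[l==j],0),4))
for p in((138,258),(143,333),(139,297),(152,49),(152,28)): print(p,np.round(G[p],4))
print(robot.get_state()["tool_pos"])
E
python3 - <<'E'
import cv2
i=cv2.imread('pics/wrist1.png')[110:250,0:370]
cv2.imwrite('pics/w1c.png',cv2.resize(i[:,200:360],None,fx=4,fy=4,interpolation=cv2.INTER_CUBIC))
E
```

```text
596 [0.53067433 0.33269796 0.18344442] gate [-0.0148736   0.09687253  0.1781789 ] [0.01058491 0.10832471 0.18515153] [-0.00350481  0.10256291  0.18344442]
765 gate [-0.0148736   0.09628311  0.15078099] [0.01058491 0.10832471 0.18515153]
[257 161   3   6   9] [-0.0271  0.1024  0.1468]
[256 168   5  10  34] [-0.0187  0.1024  0.1469]
[ 43 176   4   5  13] [-0.0174 -0.097   0.1471]
(138, 258) [-0.0447  0.1025  0.134 ]
(143, 333) [-0.0418  0.163   0.1365]
(139, 297) [-0.0442  0.1336  0.1349]
(152, 49) [-0.0403 -0.0965  0.1353]
(152, 28) [-0.0419 -0.1274  0.1341]
[0.53470521 0.33072423 0.24488559]
```

View pics/w1c.png

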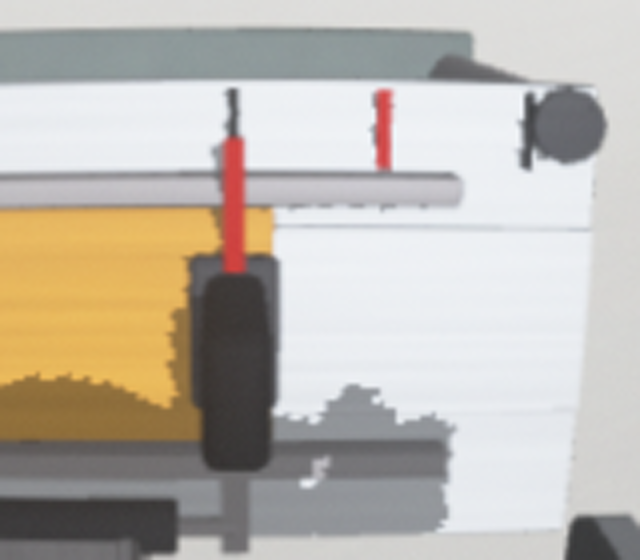

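The pointer sits on the black shut line and the red mark is 31 mm further out. I'll bias the tool about 2 mm outwards and descend 70 mm, keeping the fingers open.

Emit:
{"op": "arm_command", "data": {
  "targets": [
    [0, 0.003, -0.002, 0.01, 0, 0, 0],
    [0, 0.003, -0.002, 0.025, 0, 0, 0],
    [0, 0.003, -0.002, 0.04, 0, 0, 0],
    [0, 0.003, -0.002, 0.053, 0, 0, 0],
    [0, 0.003, -0.002, 0.062, 0, 0, 0],
    [0, 0.003, -0.002, 0.068, 0, 0, 0],
    [0, 0.003, -0.002, 0.07, 0, 0, 0],
    [0, 0.003, -0.002, 0.07, 0, 0, 0]
  ]
}}

```text
time_s: 1.92
tool_pos: [0.5321, 0.3358, 0.1753]
orientation: [0.801, 0.599, -0.0, -0.0]
ft_force: [-0.3, -0.2, 1.1]
opening: 1.002
```

Run:
```python
from h import *
from workcell import robot,cams
s=robot.get_state(); print(s["time_s"],s["tool_pos"],gate(s["tool_pos"]),s["ft_force"])
for n in("wrist","scene"):
    c=cams.capture(n); cv2.imwrite(f"pics/{n}2.png",c["img"][:,:,::-1])
```

```text
1.9167 [0.53210713 0.33581826 0.17533125] [-0.00293075  0.10580753  0.17533125] [-0.25235316 -0.24094014  1.06596005]
```

View pics/wrist2.png

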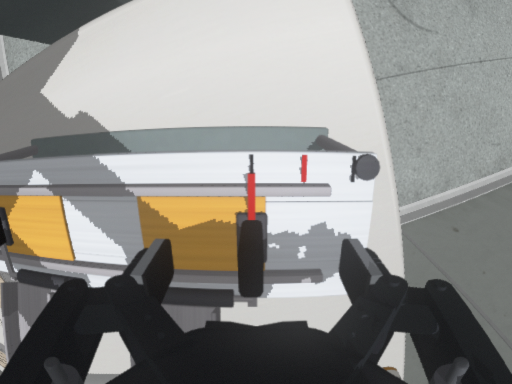

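View pics/scene2.png

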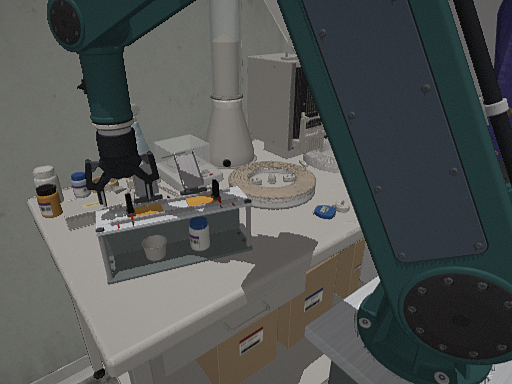

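The handle is at wrist px (252,255), midway between the fingers at x≈150 and 365, slightly inwards as planned. Closing now.

Emit:
{"op": "arm_command", "data": {
  "targets": [
    [0.3, 0, 0, 0, 0, 0, 0],
    [0.6, 0, 0, 0, 0, 0, 0],
    [0.8, 0, 0, 0, 0, 0, 0],
    [1, 0, 0, 0, 0, 0, 0],
    [1, 0, 0, 0, 0, 0, 0],
    [1, 0, 0, 0, 0, 0, 0],
    [1, 0, 0, 0, 0, 0, 0],
    [1, 0, 0, 0, 0, 0, 0],
    [1, 0, 0, 0, 0, 0, 0],
    [1, 0, 0, 0, 0, 0, 0]
  ]
}}

```text
time_s: 2.85
tool_pos: [0.5329, 0.3349, 0.176]
orientation: [0.801, 0.599, -0.0, 0.0]
ft_force: [-0.9, -3.1, 5.0]
opening: 0.126
```

```bash
cat > look.py <<'E'
import sys
from h import *
from workcell import robot,cams
s=robot.get_state(); print(s["time_s"],s["tool_pos"],gate(s["tool_pos"]),s["ft_force"],s["opening"])
c=cams.capture("wrist"); i=c["img"][:,:,::-1]; np.savez("w%s.npz"%sys.argv[1],**c)
cv2.imwrite(f"pics/wrist_{sys.argv[1]}.png",cv2.resize(i[130:320,150:400],None,fx=3,fy=3,interpolation=cv2.INTER_CUBIC))
E
python3 look.py 3
```

```text
2.85 [0.53286599 0.33493029 0.17604798] [-0.00195177  0.10517037  0.17604798] [-0.94363982 -3.07006815  5.03661552] 0.1257640418555684
```

View pics/wrist_3.png

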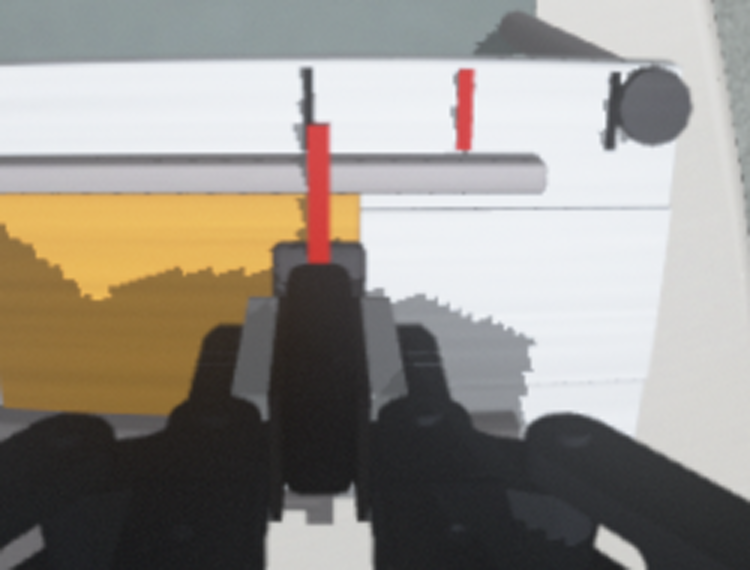

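It's gripped. The pointer (318) is already about 2 mm off the black line (307), and red is at 465. I'll slide outwards 26 mm gently, then check.

Emit:
{"op": "arm_command", "data": {
  "targets": [
    [1, 0.002, 0, 0, 0, 0, 0],
    [1, 0.005, 0, 0, 0, 0, 0],
    [1, 0.008, 0, 0, 0, 0, 0],
    [1, 0.011, 0, 0, 0, 0, 0],
    [1, 0.014, 0, 0, 0, 0, 0],
    [1, 0.017, 0, 0, 0, 0, 0],
    [1, 0.02, 0, 0, 0, 0, 0],
    [1, 0.023, 0, 0, 0, 0, 0],
    [1, 0.025, 0, 0, 0, 0, 0],
    [1, 0.026, 0, 0, 0, 0, 0],
    [1, 0.026, 0, 0, 0, 0, 0],
    [1, 0.026, 0, 0, 0, 0, 0]
  ]
}}

```text
time_s: 3.9
tool_pos: [0.54, 0.3594, 0.176]
orientation: [0.801, 0.599, -0.001, 0.001]
ft_force: [-1.5, -5.7, 6.7]
opening: 0.129
```

```bash
python3 look.py 4
```

```text
3.9 [0.54003143 0.35935921 0.17601468] [-0.00198631  0.13062847  0.17601468] [-1.49195101 -5.65429297  6.67598242] 0.12924600838774888
```

View pics/wrist_4.png

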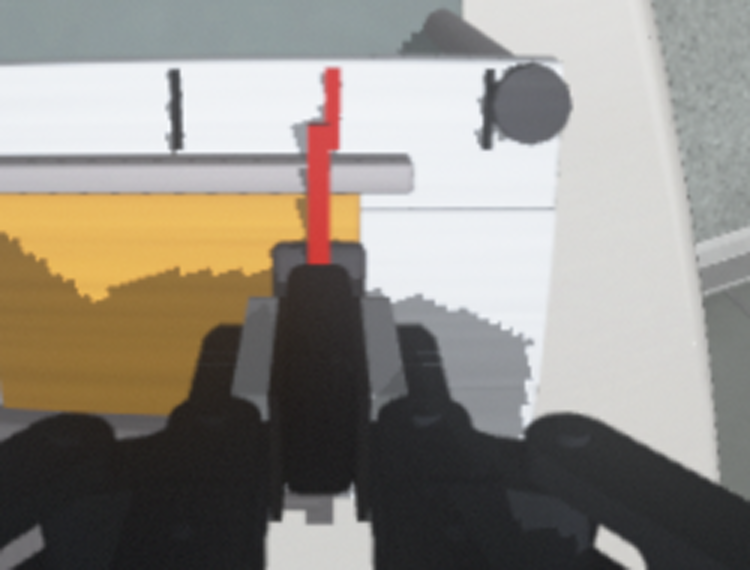

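The pointer (318) is about 15 px, or 2.8 mm, short of the red line (333). Adding 2.8 mm.

Emit:
{"op": "arm_command", "data": {
  "targets": [
    [1, 0.001, 0, 0, 0, 0, 0],
    [1, 0.002, 0, 0, 0, 0, 0],
    [1, 0.0028, 0, 0, 0, 0, 0],
    [1, 0.0028, 0, 0, 0, 0, 0],
    [1, 0.0028, 0, 0, 0, 0, 0],
    [1, 0.0028, 0, 0, 0, 0, 0]
  ]
}}

```text
time_s: 4.45
tool_pos: [0.5408, 0.3618, 0.176]
orientation: [0.801, 0.599, -0.001, 0.001]
ft_force: [-3.2, -6.5, 7.1]
opening: 0.127
```

```bash
python3 look.py 5
python3 - <<'E'
from h import *
from workcell import cams
c=cams.capture("scene"); cv2.imwrite("pics/scene5.png",cv2.resize(c["img"][160:300,60:370,::-1],None,fx=2.5,fy=2.5,interpolation=cv2.INTER_CUBIC))
E
```

```text
4.45 [0.54075643 0.36183848 0.17603246] [-0.00199193  0.13321156  0.17603246] [-3.20194027 -6.5023719   7.0764975 ] 0.1271312404761351
```

View pics/wrist_5.png

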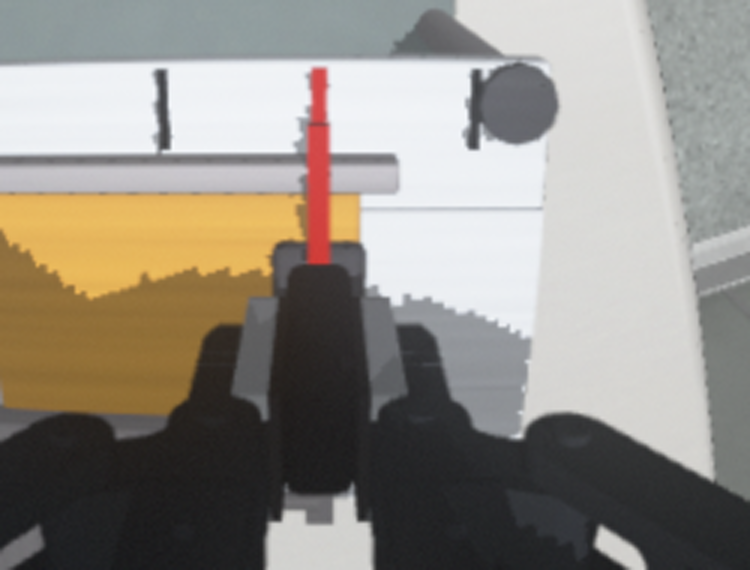

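View pics/scene5.png

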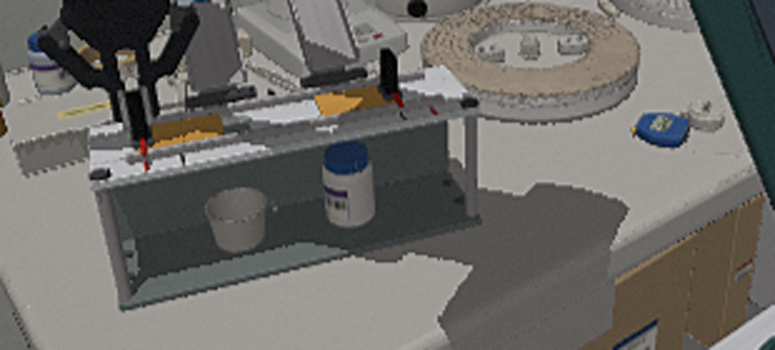

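The pointer is on the red line (both at px 318), midway between the black lines (about 162 and 474). The right shutter is still on its shut line, and the cup, jar, watch and counter haven't moved. The grip shows no slip, so I'm handing in.

Run:
```python
from workcell import robot
print(robot.close_job()); s=robot.get_state(); print(s["time_s"],s["tool_pos"],s["opening"])
```

```text
the job is handed in; nothing more can be done
None
the job is handed in; nothing more can be done
```

The left shutter is held half open by the gripper, and I handed the job in at about 4.5 s. The open steel cup stood under the left outlet, so I gripped that handle with the fingers and slid it outwards about 29 mm in two slow steps.

- **Half-open mark:** in the last wrist picture the pointer lies on the red line, midway between the two black lines. It never went past that mark.
- **Grip:** the fingers still held the tab at an opening of 0.127, with no slip seen. The wrist force was about 10 N, including roughly 7 N upwards on the tool that I did not trace.
- **Everything else:** by eye in the scene picture, the right shutter was still shut and the cup, jar, watch and counter had not moved. I did not re-measure their positions.

No check failed. The top and wrist cameras put the handle about 2–3 mm apart, about what the stated calibration allows, so I set the final position by the pointer against the red line. I could not read the state after handing in.

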